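# Clear the offcut away and hold the bowl blank in the jig

## Robot

A 6-joint arm with a two-finger parallel gripper is mounted at the origin on the work surface. World frame = base frame: x ahead of the robot, y to its left, z up, the work surface at z = 0. Lengths are in m, angles in rad, forces in N, time in s.
With the tool pointing down it reaches from about 0.375 to 0.925 m from the base axis. Payload 5.7 kg.
Tool frame: the origin (TCP) lies on the centre line of the jaws, within the pads' length; the fingertips stand 11 mm ahead of it and the grasp point (between the pads) lies 8 mm behind it (env.tips_ahead is the distance from the TCP to the fingertips, in m); z points along the fingers, y is the line along which they close (so a half turn about z gives the same grasp; the last joint's range is limited). The gripper opens to 85 mm and grips with 20 to 120 N. Pads are 22 mm wide; open, the fingers measure 114 mm over their backs; the gripper's body (76 mm by 85 mm) begins 54 mm behind the grasp point. The pads swing forward as they close: fully open they stand 13 mm farther back than shut.
Start: joints at [-0.115, 0.359, 1.51, -0, 1.272, -0.115], TCP at [0.6, -0, 0.242] pointing down, gripper open.
Joint ranges: [-2.97, 2.97], [-1.01, 2.36], [0.21, 2.38], [-0.96, 4.11], [0.2, 2.71], [-2.98, 2.98]. Speed limits (rad/s): [2.39, 2.39, 3.14, 3.14, 3.14, 3.14].

## Interface

Orientations are given as a unit quaternion [w, x, y, z].
In Python, from workcell import env gives the robot as it stands. The module is installed in compiled form; this text tells all that it offers.
- The arm moves only by the shell command python3 -m inch 'ROWS' [OPENING] [FORCE]. ROWS is JSON, a list of rows, each a list of 6 numbers: the shift along the tool's x, y, z as a fraction of full scale, then the turn, a rotation vector about the tool's x, y, z as a fraction of full scale. In form: [[dx, dy, dz, wx, wy, wz], ...]. A call has 1 to 20 rows; each row is the pose to reach, as a shift and turn from the pose commanded when the call began, along the tool's axes at that moment, turning the shorter way round; what a row does not reach only later rows make up. Full scale, the value 1, is 100 mm for a shift and pi rad for a turn. A row lasts 1/12 s, in which the tool goes at most 41.7 mm and 7.16 degrees, less where a joint would pass 70% of its speed; a pose out of reach is approached as far as the arm can. A call with a number of a shift or a turn outside -1 to 1 is refused whole. A call with a gripper value outside its range is refused whole. OPENING is the opening, from -1 (shut) to 1 (fully open), so that 0 is half open, set as the call begins (- or left out, the last holds). The fingers move at their own pace and stop on an object; FORCE is the grip in N (left out, the last holds). Time passes only in rows, so rows that repeat a pose let the fingers close. It gives the time, the measured TCP pose, the force, the opening and the grip force at its end, in the units of the state.
- env.state(): the state, without advancing time (a new reading comes with each control period).
- env.snapshot(name): name is "scene" or "side" or "wrist"; returns a dict with "pixels" (384x512x3 uint8, blue, green, red), "fx", "fy", "cx", "cy" (pixels), "rvec" (rotation vector, rad) and "tvec" (3), from world to camera coordinates, as OpenCV has them; the wrist camera has in their place "tool_from_camera" (4x4, takes a point from camera to tool coordinates, whose origin is the TCP and whose axes are the flange's). Camera axes: x right, y down, z forward; pixel columns grow to the right and rows downward; lengths in m; the calibration is good to about 2 mm. A picture is of the moment at which its call begins: read the wrist's pose just before it. There is no depth.
- env.hand_in(): hands the job in; it is judged then, once.
The state is a dict: "t": time; "joints": joint angles; "dq": joint speeds; "joint_efforts": joint torques, N m; "position": TCP position; "tool_rot": TCP orientation; "contact_force": force on the tool from outside, world axes, zero at the start; "torque": the same for the moment, N m; "finger_gap": finger opening in m; "gripper_force": force on a finger pad.
Only numpy, scipy, OpenCV 4.12 (cv2) and the standard library are available. Lean on these libraries where they do the work, as an engineer would, in place of code of your own. Each camera call takes 0.05 s, during which the arm holds its last target. There are 200 camera calls.

## Task

Put the dark red-brown offcut that lies in the jig into the open drawer, let go of it, and slide the drawer fully shut. Then slide the big pale square blank along the jig bed until one side is flush against the aluminium stop bar at the far end and another flush against the dark fence on the right, and press it firmly with one diagonal push, down on to the bed and into the fence together. Finish while still holding that push (the blank must not be let go), and leave everything else on the bench where it is.

Things in the scene. Friction and masses are not known exactly. Their poses are not given: they have to be found in the camera images.
- jig: workholding jig fixed to the bench. Origin: centre of the underside of its bed. Bed: grey waxed board 300 x 300 mm, its top 12 mm above the origin. Its x axis points to the stop bar, its y axis away from the fence
- jig_bed: the bed board of the jig, 300 x 300 x 12 mm; waxed, low friction with the blank (0.2 to 0.3)
- jig_fence: dark wooden fence along the bed's right (-y) edge, 300 mm long, 25 mm thick, 50 mm high above the bed; its inner face is the plane y = -125 mm of jig. Fixed. Origin: centre of its underside, on the bed
- jig_stop: aluminium stop bar along the bed's far (+x) edge, 260 mm long, 40 mm thick, 50 mm high above the bed; its near face is the plane x = +110 mm of jig. Fixed. Origin: centre of its underside, on the bed
- seat (a point): where the centre of the blank's underside lies when it touches both stop bar and fence: x = 50, y = -65, z = 12 mm in jig, with the jig's axes
- blank: pale square wooden bowl blank, 120 x 120 x 45 mm, about 0.42 kg, too wide to grip from above; lies loose on the bed, slightly turned, 20 to 60 mm short of the stop bar and about 110 mm from the fence. Origin: centre of its underside. Its sides are parallel to its x and y axes. A firm hold is some 10 to 20 N into the fence and as much down
- offcut: dark red-brown wooden offcut, 40 (its x) x 65 (its y) x 30 mm high, 60 g, lying on the bed between blank and fence, about square to the fence. Origin: centre of its underside
- cab_drawer0 (a joint): the drawer's opening in m: 0 fully shut, starts 0.115 to 0.145 open, stop at 0.15. Slides along the cabinet's x with about 1 N friction, stays where it is left. Open-topped, walls 6 mm, inner floor 22 mm and rim about 78 mm above the bench, inside 158 mm wide; front panel 15 mm thick, its top 87 mm above the bench
- cab_drawer0_handle (a point): middle of the drawer's steel bar handle: the bar is 100 mm long along the cabinet's y, stands 35 mm out from the front panel, 62 mm above the bench; moves with the drawer. The drawer's inside begins 56 mm behind this point (towards the cabinet's +x)
- tray (a point): centre of the drawer's inner floor, with the axes of the cabinet: a small green one-drawer bench cabinet, fixed, 220 mm deep (x), 200 wide (y), 100 high, whose wooden drawer front faces its -x, towards the robot. Moves with the drawer; inside reaches 87 mm fore and aft and 79 mm to either side. When the drawer is open only its front part is uncovered
- chuck: four-jaw lathe chuck, dark steel disc 90 mm across, 58 mm high, lying on its back at the left side of the bench; bystander; origin at the centre of its underside
- finish_jar: amber jar of finish, 68 mm across, 100 mm high, to the near right of the jig; bystander; origin at the centre of its underside
- mallet: round dark wooden mallet standing on its head, 240 mm high, 72 mm across, right side; bystander; origin at the centre of its underside
- gouge: turning gouge with dark red handle lying roughly along x, 340 mm long, 34 mm thick, to the right of the jig; origin at the handle's butt; bystander
- wax_tin: flat yellow tin, 76 mm across, 28 mm high, on the near left, in front of the drawer; bystander; origin at the centre of its underside
- calipers: steel outside calipers lying flat on the near left, 120 mm long, 8 mm thick; origin at the hinge; bystander
- glue: white glue bottle with orange cap, 56 mm across, 150 mm high, far left; bystander; origin at the centre of its underside
Mind the look-alikes: they are no part of the job. What is shaped like the offcut but purple or yellow is not meant.

How it is judged:
By the outcome, as a careful person would: the job done as asked, in the order asked, and still so for the second after the job is handed in, while the arm keeps its last pose, push and grip.
It also fails if it takes over 67 s, if anything falls off the work surface, if the arm or the gripper's body presses on something with over 40 N, if the wrist force passes 120 N, or if a joint passes its speed limit or range.

## Working session

There is one attempt and no reset: what is moved stays moved. The work goes in short steps, Python scripts to look and compute and a shell command to move; the robot and the scene stay as the last step left them, time stands still between calls to the robot, and variables do not carry over. Pictures are saved under pics/ and viewed, at most 10 in all, crops included, and the job is handed in when it is done.

```bash
mkdir -p pics
cat > h.py <<'E'
import numpy as np, cv2, json
from workcell import env
def snap(n,save=None):
    s=env.snapshot(n)
    if save: cv2.imwrite('pics/'+save,s['pixels'])
    return s
def cam(s):
    K=np.array([[s['fx'],0,s['cx']],[0,s['fy'],s['cy']],[0,0,1.]])
    R,_=cv2.Rodrigues(np.array(s['rvec'],float)); t=np.array(s['tvec'],float).reshape(3)
    return K,R,t
def ray(s,uv,z):
    K,R,t=cam(s); uv=np.atleast_2d(uv).astype(float)
    d=(np.linalg.inv(K)@np.c_[uv,np.ones(len(uv))].T).T@R
    c=-R.T@t
    return c+d*((z-c[2])/d[:,2])[:,None]
def proj(s,P):
    K,R,t=cam(s); p=(K@(R@np.atleast_2d(P).T+t[:,None])).T
    return p[:,:2]/p[:,2:]
E
python3 - <<'E'
from h import *
a=snap('scene','a.png');b=snap('side','b.png')
np.savez('ab.npz',a=a['pixels'],b=b['pixels'])
print(env.state()); 
for s in(a,b): print(-cam(s)[1].T@cam(s)[2])
E
```

```text
{'t': 0.1, 'joints': array([-1.15121310e-01,  3.59482081e-01,  1.51130639e+00, -1.31004097e-06,
        1.27254613e+00, -1.15108176e-01]), 'dq': array([-3.53118980e-04, -3.18036582e-03, -2.36381980e-03,  5.81727406e-05,
        5.70634412e-04, -3.24101808e-04]), 'joint_efforts': array([ 5.04615236e-04, -5.28650415e+01, -2.79350227e+01, -1.37166940e-04,
        4.90131526e-03,  3.56782721e-05]), 'position': array([5.99399943e-01, 4.84771395e-05, 2.41515193e-01]), 'tool_rot': array([-6.82148580e-04,  7.07111020e-01,  7.07102006e-01, -5.41548563e-04]), 'contact_force': array([-1.0562048 ,  0.07578855,  0.60772646]), 'torque': array([ 0.01580003, -0.00822844, -0.01137531]), 'gripper_force': 0.0, 'finger_gap': 0.08534493613564376}
[1.3581861  0.51835463 0.98098356]
[0.37400923 1.10121466 0.90432731]
```

View pics/a.png

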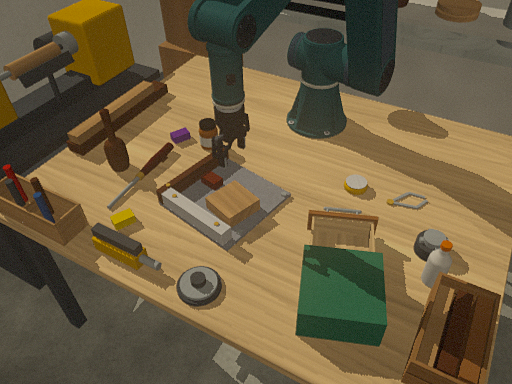

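View pics/b.png

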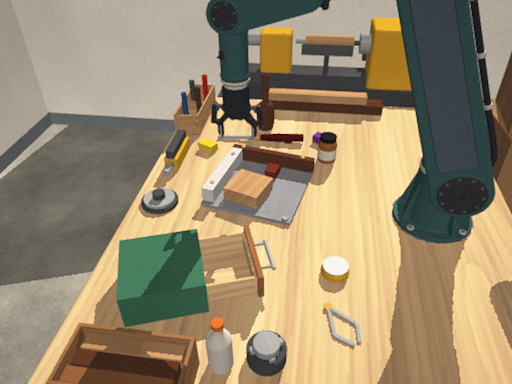

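The scene picture shows the jig around (225,195), the pale blank at (233,203), the drawer at (342,232) and its handle at (342,210). There are three offcut-shaped blocks in it: dark red-brown (212,181), purple (180,135) and yellow (123,218). In the side picture the red-brown one is at (273,170), between blank and fence. It is the only one on the bed and the only one of that colour, so it is the one meant. I'll confirm it in an enlarged crop.

Run:
```python
from h import *
d=np.load('ab.npz')
A=cv2.resize(d['a'][140:260,150:390],(800,400),interpolation=cv2.INTER_CUBIC)
cv2.imwrite('pics/ca.png',A)
B=cv2.resize(d['b'][135:315,110:350],(800,600),interpolation=cv2.INTER_CUBIC)
cv2.imwrite('pics/cb.png',B)
```

```text
(no output)
```

View pics/ca.png

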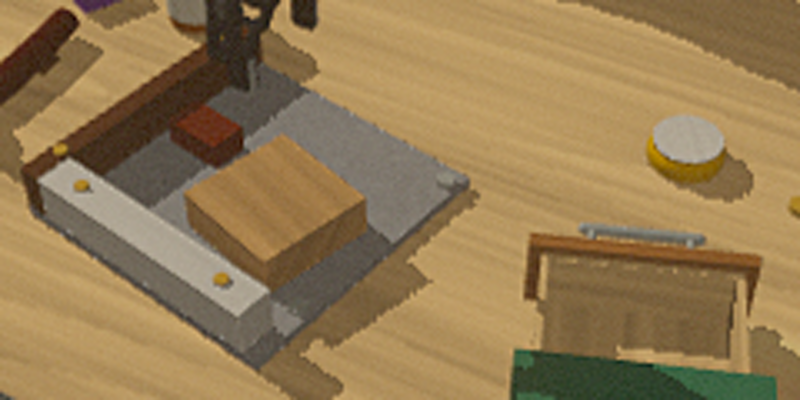

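View pics/cb.png

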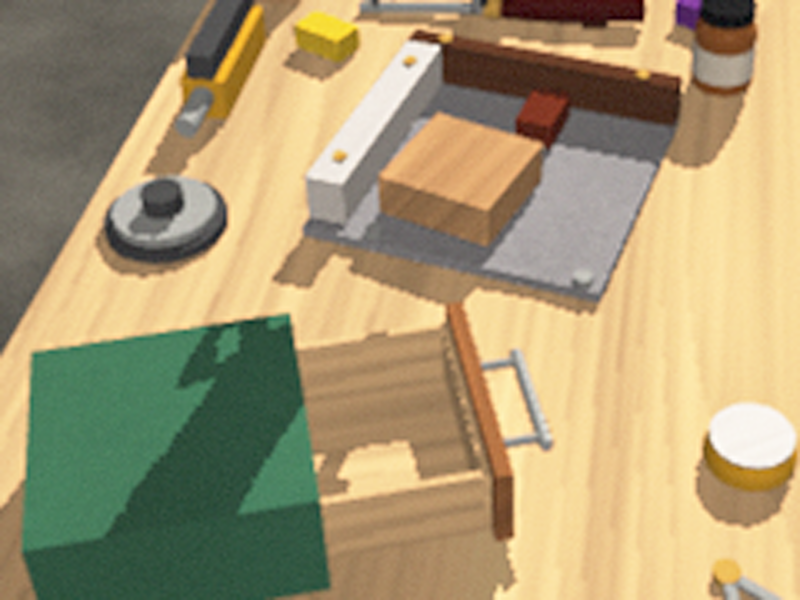

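The crops confirm the offcut: it is the dark red-brown block at (207,123) in ca.png and (543,115) in cb.png, lying between blank and fence. The jig's stop, fence and bed corners are clear, and so are the blank top, handle, panel and cabinet edges.

Run:
```python
from h import *
a=snap('scene');b=snap('side')
def off(l,o): return np.array(l,float)/3.3333+np.array(o)-0.35
Q={'blank':(.057,[(285,137),(367,198),(268,262),(187,197)],[(438,113),(543,152),(490,205),(380,178)]),
'stop':(.062,[(68,160),(270,293),(245,318),(39,180)],[(441,45),(343,188),(308,181),(408,38)]),
'bed':(.012,[(468,182),(258,362)],[(600,292),(305,230)]),
'handle':(.062,[(702,239),(585,229)],[(546,441),(516,353)]),
'panel':(.087,[(531,235),(760,259)],[(462,305),(511,477)]),
'cab':(.1,[(515,350),(777,377)],[(290,317),(318,503)])}
for k,(z,p,q) in Q.items():
    print(k); print(np.c_[ray(a,off(p,(150,140)),z)[:,:2],ray(b,off(q,(110,135)),z)[:,:2]].round(4))
# mask offcut (both) in HSV, lower/upper
for n,s,(x0,y0,x1,y1) in(('a',a,(195,165,230,195)),('b',b,(260,155,290,182))):
    h=cv2.cvtColor(s['pixels'],cv2.COLOR_BGR2HSV)
    m=((h[...,0]<9)|(h[...,0]>174))&(h[...,1]>140)&(h[...,2]>60)
    mm=np.zeros(m.shape,np.uint8);mm[y0:y1,x0:x1]=m[y0:y1,x0:x1]
    n_,l,st,c=cv2.connectedComponentsWithStats(mm); i=1+st[1:,4].argmax()
    print(n,st[i],c[i]); 
    print('silhouette centroid at z .027',ray(s,c[i],.027)[0].round(4))
p=[(200,104),(243,124),(210,143),(171,123)];q=[(533,93),(569,100),(553,125),(517,120)]
print(np.c_[ray(a,off(p,(150,140)),.042)[:,:2],ray(b,off(q,(110,135)),.042)[:,:2]].round(4))
w=snap('wrist','w1.png');print(w['tool_from_camera'],w['fx'])
```

```text
blank
[[ 0.5084 -0.0592  0.6123 -0.0998]
 [ 0.5438  0.0498  0.4992 -0.0473]
 [ 0.6541  0.0125  0.5384  0.0419]
 [ 0.6205 -0.0956  0.6485  0.0146]]
stop
[[ 0.6363 -0.2185  0.6299 -0.2196]
 [ 0.6876  0.0358  0.6783  0.0408]
 [ 0.7213  0.0321  0.7136  0.0346]
 [ 0.6707 -0.2256  0.6679 -0.2291]]
bed
[[0.4389 0.102  0.4294 0.0987]
 [0.7232 0.0422 0.7178 0.0474]]
handle
[[0.4543 0.3348 0.4526 0.331 ]
 [0.4913 0.2405 0.488  0.2387]]
panel
[[0.5433 0.2104 0.5362 0.2142]
 [0.4781 0.3901 0.4714 0.392 ]]
cab
[[0.6748 0.2557 0.6688 0.261 ]
 [0.6037 0.4422 0.6009 0.4453]]
a [206 173  16  11  52] [212.46153846 177.59615385]
silhouette centroid at z .027 [ 0.503  -0.1523  0.027 ]
b [265 161  17  18 192] [272.68229167 168.68229167]
silhouette centroid at z .027 [ 0.5111 -0.1558  0.027 ]
[[ 0.4928 -0.1686  0.524  -0.1702]
 [ 0.4978 -0.1147  0.4853 -0.1621]
 [ 0.5362 -0.1279  0.4968 -0.1151]
 [ 0.5299 -0.1779  0.5342 -0.1191]]
[[ 4.90201580e-04 -9.51521701e-01 -3.07581227e-01  7.96284105e-02]
 [ 9.99999870e-01  4.22275214e-04  2.87395581e-04 -2.76419104e-04]
 [-1.43579204e-04 -3.07581328e-01  9.51521784e-01 -1.31992127e-01]
 [ 0.00000000e+00  0.00000000e+00  0.00000000e+00  1.00000000e+00]] 276.81062613149516
```

View pics/w1.png

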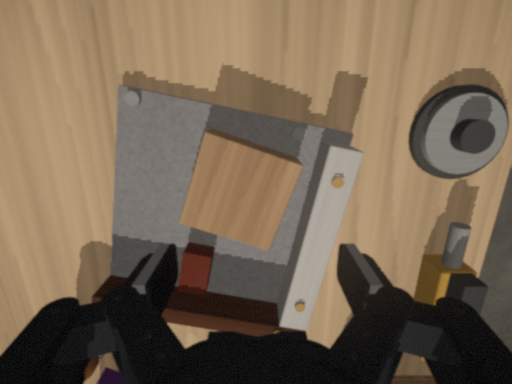

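The wrist view shows the whole jig: blank top (181–301,130–249), offcut (197,268), stop bar (332,147)–(280,326) and bed corner (120,86). I'll use it to refine the positions.

```bash
cat >> h.py <<'E'
from scipy.spatial.transform import Rotation as Ro
def TR():
    s=env.state(); q=s['tool_rot']
    return np.array(s['position']),Ro.from_quat([q[1],q[2],q[3],q[0]]).as_matrix(),s
def wsnap(save=None):
    p,R,_=TR(); s=snap('wrist',save); T=np.array(s['tool_from_camera'])
    Rwc=R@T[:3,:3]; c=p+R@T[:3,3]
    s['rvec']=cv2.Rodrigues(Rwc.T)[0]; s['tvec']=-Rwc.T@c
    return s
def rect(s,m,z,box=None):
    mm=m.astype(np.uint8)
    if box: 
        k=np.zeros_like(mm); x0,y0,x1,y1=box; k[y0:y1,x0:x1]=1; mm*=k
    n,l,st,c=cv2.connectedComponentsWithStats(mm); i=1+st[1:,4].argmax()
    ct=max(cv2.findContours((l==i).astype(np.uint8),cv2.RETR_EXTERNAL,cv2.CHAIN_APPROX_NONE)[0],key=len)
    P=ray(s,ct[:,0],z)[:,:2]
    r=cv2.minAreaRect((P*1000).astype(np.float32)); return r,st[i]
E
python3 - <<'E'
from h import *
s=wsnap()
h=cv2.cvtColor(s['pixels'],cv2.COLOR_BGR2HSV)
print(h[190,240],h[268,197],h[283,196],h[310,180],h[230,320],h[310,220])
m=(h[...,1]>70)&(h[...,2]>80)&(h[...,0]>9)
print('blank',rect(s,m,.057,(165,120,310,255)))
m=((h[...,0]<7)|(h[...,0]>175))&(h[...,1]>150)&(h[...,2]>55)
print('offcut',rect(s,m,.042,(172,235,222,292)))
for z,p in((.062,[(332,147),(361,151),(306,331),(279,327)]),(.057,[(211,130),(301,163),(267,249),(181,223)]),(.042,[(188,244),(213,247),(207,293),(179,288)]),(.012,[(120,86),(352,131)]),(.062,[(165,291),(277,308)])):
    print(ray(s,p,z)[:,:2].round(4).tolist())
E
```

```text
[ 15 111 147] [  6 170  96] [  5 163  97] [ 11 172  43] [ 16  25 173] [  8 175  35]
blank (((577.5801391601562, -24.254287719726562), (125.65484619140625, 119.56238555908203), 70.8298568725586), array([ 179,  128,  124,  122, 9577], dtype=int32))
offcut (((512.3244018554688, -147.17294311523438), (62.50619125366211, 38.20985412597656), 77.75774383544922), array([179, 252,  33,  40, 925], dtype=int32))
[[0.6836, 0.0317], [0.7168, 0.0272], [0.6687, -0.2281], [0.6303, -0.2211]]
[[0.5476, 0.0499], [0.6505, 0.0123], [0.6122, -0.1005], [0.5044, -0.064]]
[[0.5067, -0.1016], [0.54, -0.106], [0.5279, -0.1799], [0.4886, -0.1715]]
[[0.4316, 0.0984], [0.7211, 0.0445]]
[[0.4761, -0.1611], [0.6268, -0.1887]]
```

```bash
cat >> h.py <<'E'
def down(deg):
    c,s=np.cos(np.radians(deg)),np.sin(np.radians(deg))
    return np.array([[-s,c,0],[c,s,0],[0,0,-1.]]).T.reshape(3,3).T if 0 else np.c_[[-s,c,0],[c,s,0],[0,0,-1.]]
J=np.radians(-11.3); U=np.array([np.cos(J),np.sin(J),0]); V=np.array([-np.sin(J),np.cos(J),0])
C=np.radians(20.5); CX=np.array([np.cos(C),np.sin(C),0]); CY=np.array([-np.sin(C),np.cos(C),0])
def go(pos,Rt=None):
    p,R,s=TR(); Rt=R if Rt is None else Rt
    d=R.T@(np.array(pos)-p)/.1; w=Ro.from_matrix(R.T@Rt).as_rotvec()/np.pi
    print('row',d.round(3).tolist(),w.round(4).tolist(),'turn deg',round(np.degrees(np.linalg.norm(w*np.pi)),1))
def uv(u,v,z): return u*U+v*V+np.array([0,0,z])
def st():
    p,R,s=TR(); print('t',round(s['t'],2),'p',p.round(4),'uv',(p@U).round(4),(p@V).round(4),'F',s['contact_force'].round(1),'gap',round(s['finger_gap'],4),'gf',s['gripper_force'],'q',s['joints'].round(2))
E
python3 - <<'E'
from h import *
print(env.tips_ahead); st()
go([.513,-.145,.10],down(-11.3))
b=snap('side'); a=snap('scene')
print('jar side',ray(b,(327,161),0),'tin',ray(b,(335,268),.028), ray(a,(356,183),.028))
E
```

```text
0.011
t 0.3 p [0.5997 0.     0.242 ] uv 0.5881 0.1175 F [ 0.5 -1.   0.2] gap 0.0854 gf 0.0 q [-0.12  0.36  1.51  0.    1.27 -0.12]
row [-1.45, -0.866, 1.42] [-0.0003, -0.0, 0.0628] turn deg 11.3
jar side [[ 0.32334836 -0.26940759  0.        ]] tin [[0.29416712 0.28145852 0.028     ]] [[0.30668076 0.2727691  0.028     ]]
```

```bash
python3 -m inch '[[-0.3,-0.2,0.2,0,0,0.02],[-0.7,-0.4,0.5,0,0,0.05],[-1,-0.6,0.8,0,0,0.063],[-1,-0.6,0.9,0,0,0.063],[-1,-0.6,0.9,0,0,0.063]]' 1
python3 - <<'E'
from h import *
st(); go([.513,-.145,.10],down(-11.3))
E
```

```text
t: 0.82
position: [0.5352, -0.1013, 0.1484]
tool_rot: [-0.003, 0.774, 0.633, -0.003]
contact_force: [-0.2, 0.2, 0.0]
finger_gap: 0.0853
gripper_force: 0.0
t 0.82 p [ 0.5352 -0.1013  0.1484] uv 0.5447 0.0055 F [-0.2  0.2  0. ] gap 0.0853 gf 0.0 q [-0.31  0.39  1.73 -0.    1.03 -0.11]
row [-0.472, -0.127, 0.485] [-0.0027, -0.0, -0.0011] turn deg 0.5
```

```bash
python3 -m inch '[[-0.25,-0.07,0.2,0,0,0],[-0.44,-0.12,0.35,0,0,0],[-0.44,-0.12,0.35,0,0,0],[-0.44,-0.12,0.35,0,0,0]]'
python3 - <<'E'
from h import *
st(); s=wsnap('w2.png')
h=cv2.cvtColor(s['pixels'],cv2.COLOR_BGR2HSV)
m=((h[...,0]<8)|(h[...,0]>175))&(h[...,1]>150)&(h[...,2]>55)
print(rect(s,m,.042))
E
```

```text
t: 1.15
position: [0.5198, -0.1408, 0.1174]
tool_rot: [-0.0, 0.774, 0.633, 0.0]
contact_force: [0.8, -0.1, 0.6]
finger_gap: 0.0856
gripper_force: 0.0
t 1.15 p [ 0.5198 -0.1408  0.1174] uv 0.5373 -0.0363 F [ 0.8 -0.1  0.6] gap 0.0856 gf 0.0 q [-0.39  0.42  1.78  0.    0.94 -0.19]
(((511.1649169921875, -148.85894775390625), (65.06949615478516, 37.57261657714844), 78.17436218261719), array([ 226,  179,   48,   75, 3273], dtype=int32))
```

View pics/w2.png

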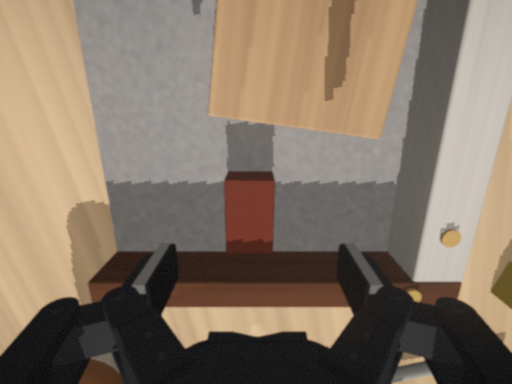

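The offcut is centred between the fingers: its top spans (225–274,172–252) and it measures 65 x 38 mm at (0.511,-0.148). The fence lies square to the image, so the jig angle of -11.3° holds. I'll descend and grip.

Run:
```python
from h import *
go([.511,-.148,.027],down(-11.5))
```

```text
row [-0.092, -0.081, 0.91] [0.0003, -0.0001, 0.0007] turn deg 0.1
```

```bash
python3 -m inch '[[-0.09,-0.08,0.25,0,0,0],[-0.09,-0.08,0.5,0,0,0],[-0.09,-0.08,0.75,0,0,0],[-0.09,-0.08,0.85,0,0,0],[-0.09,-0.08,0.91,0,0,0],[-0.09,-0.08,0.91,0,0,0],[-0.09,-0.08,0.91,0,0,0]]' && python3 -m inch '[[0,0,0,0,0,0],[0,0,0,0,0,0],[0,0,0,0,0,0],[0,0,0,0,0,0],[0,0,0,0,0,0],[0,0,0,0,0,0],[0,0,0,0,0,0],[0,0,0,0,0,0]]' -1 40
```

```text
t: 1.78
position: [0.5111, -0.1479, 0.0272]
tool_rot: [0.001, 0.773, 0.634, 0.0]
contact_force: [1.0, -0.4, 0.1]
finger_gap: 0.0855
gripper_force: 0.0
t: 2.45
position: [0.5105, -0.1483, 0.0271]
tool_rot: [0.001, 0.774, 0.634, 0.0]
contact_force: [-0.3, 0.5, 5.7]
finger_gap: 0.0392
gripper_force: 41.0
```

```bash
python3 -m inch '[[0,0,-0.2,0,0,0],[0,0,-0.5,0,0,0],[0,0,-0.9,0,0,0],[0,0,-1,0,0,0],[0,0,-1,0,0,0],[0,0,-1,0,0,0]]'
python3 - <<'E'
from h import *
st(); H=np.array([.4716,.2863,0]); P=H+.110*CX; P[2]=.127;print(P); go(P,down(20.5-90))
E
```

```text
t: 2.95
position: [0.5101, -0.1482, 0.1266]
tool_rot: [0.001, 0.774, 0.634, 0.0]
contact_force: [-1.4, 0.0, -1.0]
finger_gap: 0.0392
gripper_force: 40.7
t 2.95 p [ 0.5101 -0.1482  0.1266] uv 0.5293 -0.0453 F [-1.4  0.  -1. ] gap 0.0392 gf 40.71266055107117 q [-0.41  0.4   1.79 -0.    0.95 -0.21]
[0.57463394 0.32482281 0.127     ]
row [4.764, -0.298, -0.006] [0.0004, -0.0001, 0.3231] turn deg 58.2
```

```bash
python3 -m inch '[[0.2,-0.01,-0.1,0,0,0],[0.6,-0.03,-0.2,0,0,0],[1,-0.06,-0.2,0,0,0]]' >/dev/null && python3 -m inch '[[0.35,-0.02,0,0,0,0],[0.7,-0.04,0,0,0,0],[1,-0.06,0,0,0,0]]' >/dev/null && python3 -m inch '[[0.35,-0.02,0,0,0,0],[0.7,-0.04,0,0,0,0],[1,-0.06,0,0,0,0]]' >/dev/null && python3 -m inch '[[0.35,-0.02,0,0,0,0.04],[0.7,-0.04,0,0,0,0.08],[1,-0.06,0,0,0,0.12],[1,-0.06,0,0,0,0.16],[1,-0.06,0,0,0,0.2],[1,-0.06,0,0,0,0.24],[1,-0.06,0,0,0,0.28],[1,-0.06,0,0,0,0.323],[1,-0.06,0,0,0,0.323],[1,-0.06,0,0,0,0.323]]'
python3 - <<'E'
from h import *
st(); H=np.array([.4716,.2863,0]); P=H+.110*CX; P[2]=.127; go(P,down(20.5-90))
a=snap('scene'); cv2.imwrite('pics/d.png',cv2.resize(a['pixels'][130:290,270:430],(600,600),interpolation=cv2.INTER_CUBIC))
E
```

```text
t: 4.53
position: [0.5638, 0.2484, 0.1441]
tool_rot: [0.0, 0.984, 0.179, -0.002]
contact_force: [-0.4, 0.7, -0.7]
finger_gap: 0.0393
gripper_force: 40.7
t 4.53 p [0.5638 0.2484 0.1441] uv 0.5042 0.3541 F [-0.4  0.7 -0.7] gap 0.0393 gf 40.66648006439209 q [0.3  0.48 1.58 0.   1.09 1.51]
row [0.372, -0.676, 0.17] [-0.0001, 0.0012, 0.0009] turn deg 0.3
```

```bash
python3 -m inch '[[0.1,-0.2,0,0,0,0],[0.25,-0.45,0,0,0,0],[0.37,-0.67,0,0,0,0],[0.37,-0.67,0.1,0,0,0],[0.37,-0.67,0.3,0,0,0],[0.37,-0.67,0.5,0,0,0],[0.37,-0.67,0.5,0,0,0]]'
python3 - <<'E'
from h import *
st(); H=np.array([.4716,.2863,0]); P=H+.110*CX; P[2]=.038; go(P,down(20.5-90))
wsnap('d2.png')
E
```

```text
t: 5.17
position: [0.5729, 0.323, 0.0915]
tool_rot: [0.001, 0.984, 0.18, -0.004]
contact_force: [-1.5, -0.3, -1.7]
finger_gap: 0.0393
gripper_force: 40.6
t 5.17 p [0.5729 0.323  0.0915] uv 0.4985 0.429 F [-1.5 -0.3 -1.7] gap 0.0393 gf 40.63618361949921 q [ 0.41  0.6   1.52 -0.    1.04  1.62]
row [0.027, -0.012, 0.535] [0.0002, 0.0026, 0.001] turn deg 0.5
```

View pics/d2.png

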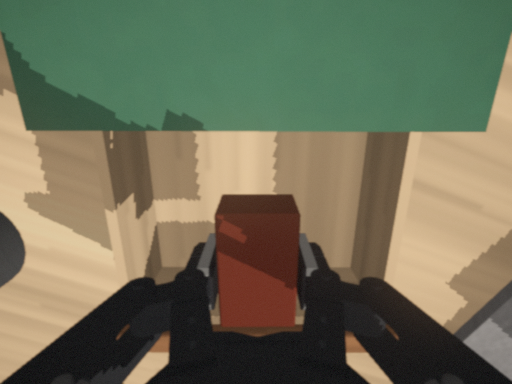

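The held offcut (257,262) is over the open drawer, centred between the side walls (130 and 388) and square to the cabinet. I'll lower it and let go.

```bash
python3 -m inch '[[0.02,-0.01,0.15,0,0,0],[0.02,-0.01,0.3,0,0,0],[0.02,-0.01,0.42,0,0,0],[0.02,-0.01,0.48,0,0,0],[0.02,-0.01,0.53,0,0,0],[0.02,-0.01,0.53,0,0,0],[0.02,-0.01,0.53,0,0,0]]' && python3 -m inch '[[0,0,0,0,0,0],[0,0,0,0,0,0],[0,0,0,0,0,0],[0,0,0,0,0,0],[0,0,0,0,0,0],[0,0,0,0,0,0]]' 0.8
```

```text
t: 5.8
position: [0.5779, 0.3263, 0.0436]
tool_rot: [-0.0, 0.984, 0.178, 0.0]
contact_force: [0.2, -0.1, -0.7]
finger_gap: 0.0393
gripper_force: 40.6
t: 6.3
position: [0.5778, 0.3263, 0.0435]
tool_rot: [-0.0, 0.984, 0.178, 0.0]
contact_force: [-0.4, 0.2, -0.8]
finger_gap: 0.0765
gripper_force: 0.0
```

```bash
python3 -m inch '[[0,0,-0.2,0,0,0],[0,0,-0.5,0,0,0],[0,0,-0.9,0,0,0],[0,0,-1,0,0,0],[0,0,-1,0,0,0]]' -
python3 - <<'E'
from h import *
st(); H=np.array([.4716,.2863,0]); P=H-.035*CX; P[2]=.056; go(P,down(20.5-90))
wsnap('e.png')
E
```

```text
t: 6.72
position: [0.5806, 0.3275, 0.1478]
tool_rot: [-0.001, 0.984, 0.178, 0.004]
contact_force: [0.2, 0.3, -0.7]
finger_gap: 0.0767
gripper_force: 0.0
t 6.72 p [0.5806 0.3275 0.1478] uv 0.5052 0.4349 F [ 0.2  0.3 -0.7] gap 0.0767 gf 0.0 q [0.41 0.54 1.46 0.   1.13 1.62]
row [-1.523, 0.004, 0.906] [-0.0002, -0.0026, 0.0001] turn deg 0.5
```

View pics/e.png

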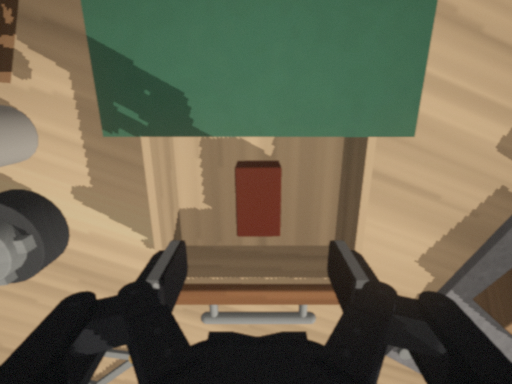

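The offcut lies flat and free on the drawer floor at (258,200), and the handle bar at (258,318) is centred under the tool axis. Next I'll back off, shut the fingers, go down in front of the handle and push.

```bash
python3 -m inch '[[-0.3,0,0,0,0,0],[-0.7,0,0,0,0,0],[-1,0,0,0,0,0]]' -1 && python3 -m inch '[[-0.3,0,0,0,0,0],[-0.57,0,0,0,0,0],[-0.57,0,0.3,0,0,0],[-0.57,0,0.6,0,0,0],[-0.57,0,0.85,0,0,0],[-0.57,0,0.9,0,0,0],[-0.57,0,0.9,0,0,0],[-0.57,0,0.9,0,0,0]]'
python3 - <<'E'
from h import *
st(); H=np.array([.4716,.2863,0]); p,_,_=TR(); print('rel handle c,d',(p-H)@CX,(p-H)@CY)
P=H+(.128-.005-.012)*CX; P[2]=p[2]; go(P,down(20.5-90))
E
```

```text
t: 7.02
position: [0.4803, 0.2895, 0.141]
tool_rot: [0.001, 0.984, 0.178, -0.003]
contact_force: [-1.2, -0.5, -0.2]
finger_gap: 0.0419
gripper_force: 0.0
t: 7.68
position: [0.4303, 0.271, 0.0529]
tool_rot: [0.0, 0.984, 0.178, -0.001]
contact_force: [0.2, -0.3, 0.0]
finger_gap: 0.0003
gripper_force: 0.0
t 7.68 p [0.4303 0.271  0.0529] uv 0.3688 0.3501 F [ 0.2 -0.3  0. ] gap 0.0003 gf 0.0 q [0.43 0.49 1.89 0.   0.76 1.64]
rel handle c,d -0.0440671204152923 0.0001378139234025251
row [1.551, 0.002, -0.003] [0.0, 0.0006, 0.0001] turn deg 0.1
```

```bash
python3 -m inch '[[0.1,0,0,0,0,0],[0.2,0,0,0,0,0],[0.3,0,0,0,0,0],[0.38,0,0,0,0,0],[0.46,0,0,0,0,0],[0.54,0,0,0,0,0],[0.62,0,0,0,0,0],[0.7,0,0,0,0,0],[0.78,0,0,0,0,0],[0.86,0,0,0,0,0],[0.94,0,0,0,0,0],[1,0,0,0,0,0]]' && python3 -m inch '[[0.07,0,0,0,0,0],[0.14,0,0,0,0,0],[0.2,0,0,0,0,0],[0.26,0,0,0,0,0],[0.32,0,0,0,0,0],[0.37,0,0,0,0,0],[0.42,0,0,0,0,0],[0.46,0,0,0,0,0],[0.48,0,0,0,0,0],[0.5,0,0,0,0,0]]'
python3 - <<'E'
from h import *
st(); p,_,_=TR();H=np.array([.4716,.2863,0]);print((p-H)@CX,(p-H)@CY)
E
```

```text
t: 8.68
position: [0.5254, 0.3067, 0.0532]
tool_rot: [-0.0, 0.984, 0.178, 0.0]
contact_force: [-0.9, -0.8, 0.2]
finger_gap: 0.0001
gripper_force: 0.5
t: 9.52
position: [0.5714, 0.3238, 0.0533]
tool_rot: [-0.0, 0.984, 0.178, -0.0]
contact_force: [-1.1, -0.6, 1.1]
finger_gap: 0.0001
gripper_force: 0.6
t 9.52 p [0.5714 0.3238 0.0533] uv 0.4968 0.4295 F [-1.1 -0.6  1.1] gap 0.0001 gf 0.552035691216588 q [0.41 0.64 1.55 0.   0.95 1.62]
0.10660538824895519 0.0002243941482144851
```

```bash
python3 -m inch '[[0.03,0,0,0,0,0],[0.05,0,0,0,0,0],[0.07,0,0,0,0,0],[0.09,0,0,0,0,0]]' && python3 -m inch '[[0.02,0,0,0,0,0],[0.04,0,0,0,0,0],[0.06,0,0,0,0,0],[0.06,0,0,0,0,0]]'
```

```text
t: 9.85
position: [0.5735, 0.3246, 0.0529]
tool_rot: [0.001, 0.984, 0.178, -0.006]
contact_force: [-18.5, -7.9, 17.6]
finger_gap: -0.0
gripper_force: 10.4
t: 10.18
position: [0.5736, 0.3247, 0.0525]
tool_rot: [0.003, 0.984, 0.178, -0.012]
contact_force: [-27.2, -11.1, 23.4]
finger_gap: -0.0
gripper_force: 15.1
```

```bash
python3 -m inch '[[-0.2,0,0,0,0,0],[-0.45,0,0,0,0,0],[-0.45,0,-0.3,0,0,0],[-0.45,0,-0.6,0,0,0],[-0.45,0,-0.8,0,0,0],[-0.45,0,-0.8,0,0,0]]' 0
python3 - <<'E'
from h import *
a=snap('scene'); b=snap('side')
A=cv2.resize(a['pixels'][150:330,240:440],(440,396)); B=cv2.resize(b['pixels'][200:340,100:300],(360,252))
B=np.vstack([B,np.zeros((144,360,3),np.uint8)]); cv2.imwrite('pics/f.png',np.hstack([A,B]))
st(); go(uv(.465,.085,.12),down(-101.3))
E
```

```text
t: 10.68
position: [0.5465, 0.3149, 0.1385]
tool_rot: [-0.001, 0.984, 0.178, 0.005]
contact_force: [0.7, 0.6, -0.1]
finger_gap: 0.0426
gripper_force: 0.0
t 10.78 p [0.5441 0.3138 0.1345] uv 0.4721 0.4143 F [-0.9 -0.1 -0.6] gap 0.0428 gf 0.0 q [0.41 0.5  1.56 0.   1.07 1.63]
row [-1.797, 2.761, 0.139] [-0.0004, -0.001, 0.1768] turn deg 31.8
```

View pics/f.png

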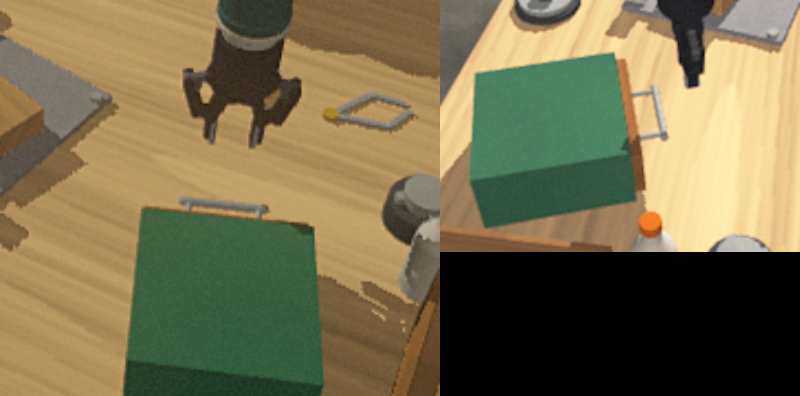

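The drawer is fully shut: the handle (225,205 in the picture) is close to the cabinet front, and the panel lies against it in both views. Now the blank: I'll move to its near side with the jaws half open along the jig's y.

```bash
python3 -m inch '[[-0.15,0.3,0,0,0,0],[-0.4,0.65,0,0,0,0],[-0.6,1,0,0,0,0]]' >/dev/null && python3 -m inch '[[-0.2,0.35,0,0,0,0],[-0.4,0.7,0,0,0,0],[-0.6,1,0,0,0,0]]' >/dev/null && python3 -m inch '[[-0.3,0.3,0,0,0,0.035],[-0.6,0.6,0,0,0,0.07],[-0.6,0.76,0,0,0,0.1],[-0.6,0.76,0,0,0,0.14],[-0.6,0.76,0,0,0,0.177],[-0.6,0.76,0,0,0,0.177],[-0.6,0.76,0,0,0,0.177]]'
python3 - <<'E'
from h import *
st(); go(uv(.465,.085,.030),down(-101.3))
s=wsnap('g.png'); h=cv2.cvtColor(s['pixels'],cv2.COLOR_BGR2HSV)
m=(h[...,1]>70)&(h[...,2]>80)&(h[...,0]>9)
print('blank',rect(s,m,.057),h.shape)
E
```

```text
t: 11.87
position: [0.4705, -0.0083, 0.1324]
tool_rot: [-0.0, 0.995, -0.097, -0.001]
contact_force: [-0.4, 0.0, 0.2]
finger_gap: 0.0425
gripper_force: 0.0
t 11.87 p [ 0.4705 -0.0083  0.1324] uv 0.463 0.084 F [-0.4  0.   0.2] gap 0.0425 gf 0.0 q [-0.16  0.32  1.91  0.    0.92  1.6 ]
row [0.022, -0.01, 1.023] [0.0, 0.0007, 0.0008] turn deg 0.2
blank (((461.33648681640625, 132.5507354736328), (154.97634887695312, 371.4473876953125), 62.7134895324707), array([    0,     0,   192,   383, 49144], dtype=int32)) (384, 512, 3)
```

```bash
python3 -m inch '[[0,0,0.3,0,0,0],[0,0,0.6,0,0,0],[0,0,0.85,0,0,0],[0,0,0.95,0,0,0],[0,0,1,0,0,0],[0,0,1,0,0,0]]' && python3 -m inch '[[0.1,0,0,0,0,0],[0.2,0,0,0,0,0],[0.25,0,0,0,0,0],[0.29,0,0,0,0,0],[0.33,0,0,0,0,0],[0.37,0,0,0,0,0],[0.41,0,0,0,0,0],[0.45,0,0,0,0,0],[0.49,0,0,0,0,0],[0.53,0,0,0,0,0],[0.57,0,0,0,0,0],[0.61,0,0,0,0,0],[0.63,0,0,0,0,0],[0.65,0,0,0,0,0],[0.65,0,0,0,0,0]]'
python3 - <<'E'
from h import *
st()
E
```

```text
t: 12.42
position: [0.4703, -0.0078, 0.0321]
tool_rot: [-0.0, 0.995, -0.097, -0.001]
contact_force: [-0.1, 0.3, -0.1]
finger_gap: 0.0425
gripper_force: 0.0
t: 13.67
position: [0.5356, -0.0212, 0.0333]
tool_rot: [0.0, 0.995, -0.099, 0.0]
contact_force: [-0.1, -0.7, -0.5]
finger_gap: 0.043
gripper_force: 0.0
t 13.67 p [ 0.5356 -0.0212  0.0333] uv 0.5294 0.0842 F [-0.1 -0.7 -0.5] gap 0.043 gf 0.0 q [-0.17  0.55  1.84  0.    0.75  1.6 ]
```

```bash
python3 -m inch '[[0.02,0,0,0,0,0],[0.04,0,0,0,0,0],[0.06,0,0,0,0,0],[0.08,0,0,0,0,0],[0.08,0,0,0,0,0]]' && python3 -m inch '[[0.015,0,0,0,0,0],[0.03,0,0,0,0,0],[0.045,0,0,0,0,0],[0.045,0,0,0,0,0]]'
python3 - <<'E'
from h import *
st()
a=snap('scene');b=snap('side')
for n,s,box in(('a',a,(180,170,275,240)),('b',b,(205,155,300,225))):
    h=cv2.cvtColor(s['pixels'],cv2.COLOR_BGR2HSV)
    g=(h[...,0]>9)&(h[...,0]<24)&(h[...,1]>85)&(h[...,2]>145)
    r=rect(s,g,.057,box); print(n,r, np.array([r[0][0][0],r[0][0][1],0])@U,np.array([r[0][0][0],r[0][0][1],0])@V)
E
```

```text
t: 14.08
position: [0.5364, -0.0214, 0.0321]
tool_rot: [-0.0, 0.995, -0.099, -0.006]
contact_force: [-12.1, 2.4, 6.2]
finger_gap: 0.0431
gripper_force: 6.2
t: 14.42
position: [0.5363, -0.0214, 0.0314]
tool_rot: [-0.001, 0.995, -0.099, -0.01]
contact_force: [-20.2, 4.0, 10.1]
finger_gap: 0.0428
gripper_force: 10.3
t 14.42 p [ 0.5363 -0.0214  0.0314] uv 0.5301 0.0841 F [-20.2   4.   10.1] gap 0.0428 gf 10.256261453032494 q [-0.17  0.56  1.83  0.    0.78  1.6 ]
a (((610.0620727539062, -26.12255859375), (118.13232421875, 114.40433502197266), 78.27629089355469), array([ 200,  186,   52,   39, 1039], dtype=int32)) 603.3544258000054 93.9231470289522
b (((620.1903076171875, 1.8333969116210938), (113.93968963623047, 193.1735076904297), 5.469958305358887), array([215, 169,  38,  38, 840], dtype=int32)) 607.8084596822489 123.32175536063859
```

```bash
python3 -m inch '[[-0.15,0,0,0,0,0],[-0.25,0,-0.2,0,0,0],[-0.25,0,-0.5,0,0,0],[-0.25,0,-0.8,0,0,0],[-0.25,0,-0.8,0,0,-0.04],[-0.25,-0.2,-0.8,0,0,-0.08],[-0.1,-0.5,-0.8,0,0,-0.12],[0.1,-0.8,-0.8,0,0,-0.16],[0.3,-1,-0.8,0,0,-0.2],[0.5,-1,-0.8,0,0,-0.24],[0.6,-1,-0.8,0,0,-0.28],[0.65,-1,-0.8,0,0,-0.32],[0.65,-1,-0.8,0,0,-0.36],[0.65,-1,-0.8,0,0,-0.4],[0.65,-1,-0.8,0,0,-0.44],[0.65,-1,-0.8,0,0,-0.48],[0.65,-1,-0.8,0,0,-0.5],[0.65,-1,-0.8,0,0,-0.5]]'
python3 - <<'E'
from h import *
st();  go(uv(.598,.194,.035),down(-11.3))
E
```

```text
t: 16.02
position: [0.631, 0.0617, 0.1133]
tool_rot: [0.0, 0.773, 0.635, 0.0]
contact_force: [0.7, -0.1, 0.3]
finger_gap: 0.0426
gripper_force: 0.0
t 16.02 p [0.631  0.0617 0.1133] uv 0.6067 0.1841 F [ 0.7 -0.1  0.3] gap 0.0426 gf 0.0 q [-0.01  0.54  1.56 -0.    1.04  0.18]
row [0.099, -0.087, 0.783] [0.0002, -0.0, 0.0006] turn deg 0.1
```

```bash
python3 -m inch '[[0.1,-0.09,0.1,0,0,0],[0.1,-0.09,0.4,0,0,0],[0.1,-0.09,0.65,0,0,0],[0.1,-0.09,0.75,0,0,0],[0.1,-0.09,0.78,0,0,0],[0.1,-0.09,0.78,0,0,0]]' && python3 -m inch '[[-0.08,0,0,0,0,0],[-0.15,0,0,0,0,0],[-0.2,0,0,0,0,0],[-0.25,0,0,0,0,0],[-0.3,0,0,0,0,0],[-0.35,0,0,0,0,0],[-0.4,0,0,0,0,0],[-0.45,0,0,0,0,0],[-0.5,0,0,0,0,0],[-0.55,0,0,0,0,0],[-0.6,0,0,0,0,0],[-0.65,0,0,0,0,0],[-0.7,0,0,0,0,0],[-0.75,0,0,0,0,0],[-0.8,0,0,0,0,0],[-0.85,0,0,0,0,0],[-0.9,0,0,0,0,0],[-0.95,0,0,0,0,0],[-1,0,0,0,0,0]]' && python3 -m inch '[[-0.05,0,0,0,0,0],[-0.1,0,0,0,0,0],[-0.15,0,0,0,0,0],[-0.2,0,0,0,0,0],[-0.25,0,0,0,0,0],[-0.3,0,0,0,0,0],[-0.35,0,0,0,0,0],[-0.38,0,0,0,0,0],[-0.41,0,0,0,0,0],[-0.44,0,0,0,0,0],[-0.46,0,0,0,0,0],[-0.46,0,0,0,0,0]]'
python3 - <<'E'
from h import *
st()
E
```

```text
t: 16.52
position: [0.6236, 0.0732, 0.0348]
tool_rot: [-0.0, 0.774, 0.633, -0.001]
contact_force: [0.2, 0.4, -0.1]
finger_gap: 0.0426
gripper_force: 0.0
t: 18.1
position: [0.6039, -0.0253, 0.0352]
tool_rot: [-0.0, 0.774, 0.634, -0.0]
contact_force: [0.2, 0.5, -0.5]
finger_gap: 0.0426
gripper_force: 0.6
t: 19.1
position: [0.595, -0.0703, 0.0353]
tool_rot: [0.0, 0.774, 0.634, -0.0]
contact_force: [0.8, -0.4, -0.7]
finger_gap: 0.0426
gripper_force: 0.0
t 19.1 p [ 0.595  -0.0703  0.0353] uv 0.5972 0.0476 F [ 0.8 -0.4 -0.7] gap 0.0426 gf 0.0 q [-0.23  0.6   1.7  -0.    0.84 -0.03]
```

```bash
python3 -m inch '[[-0.02,0,0,0,0,0],[-0.04,0,0,0,0,0],[-0.06,0,0,0,0,0],[-0.08,0,0,0,0,0],[-0.08,0,0,0,0,0]]' && python3 -m inch '[[-0.02,0,0,0,0,0],[-0.04,0,0,0,0,0],[-0.04,0,0,0,0,0]]'
python3 - <<'E'
from h import *
st()
a=snap('scene')
h=cv2.cvtColor(a['pixels'],cv2.COLOR_BGR2HSV)
g=(h[...,0]>9)&(h[...,0]<24)&(h[...,1]>85)&(h[...,2]>145)
r=rect(a,g,.057,(160,160,265,235)); print(r, np.array([r[0][0][0],r[0][0][1],0])@U,np.array([r[0][0][0],r[0][0][1],0])@V)
E
```

```text
t: 19.52
position: [0.5934, -0.0781, 0.0353]
tool_rot: [0.0, 0.774, 0.634, -0.0]
contact_force: [0.2, -0.6, -0.4]
finger_gap: 0.0426
gripper_force: 0.0
t: 19.77
position: [0.5931, -0.0803, 0.0353]
tool_rot: [-0.001, 0.774, 0.633, 0.001]
contact_force: [2.4, 8.4, -0.2]
finger_gap: 0.043
gripper_force: 4.1
t 19.77 p [ 0.5931 -0.0803  0.0353] uv 0.5973 0.0375 F [ 2.4  8.4 -0.2] gap 0.043 gf 4.1437046974897385 q [-0.25  0.6   1.7   0.    0.84 -0.05]
(((762.0643920898438, -122.39835357666016), (178.3285369873047, 76.25896453857422), 78.03520965576172), array([160, 205,  42,  30, 650], dtype=int32)) 771.2749990846933 29.29795959527891
```

```bash
python3 -m inch '[[-0.02,0,0,0,0,0],[-0.04,0,0,0,0,0],[-0.04,0,0,0,0,0]]' && python3 -m inch '[[0.1,0,0,0,0,0],[0.25,0,0,0,0,0],[0.25,0,-0.2,0,0,0],[0.25,0,-0.5,0,0,0],[0.25,0,-0.8,0,0,0.04],[0.2,-0.2,-0.8,0,0,0.08],[0.1,-0.5,-0.8,0,0,0.12],[-0.1,-0.8,-0.8,0,0,0.16],[-0.3,-1,-0.8,0,0,0.2],[-0.5,-1,-0.8,0,0,0.24],[-0.6,-1,-0.8,0,0,0.28],[-0.6,-1,-0.8,0,0,0.32],[-0.6,-1,-0.8,0,0,0.36],[-0.6,-1,-0.8,0,0,0.4],[-0.6,-1,-0.8,0,0,0.44],[-0.6,-1,-0.8,0,0,0.48],[-0.6,-1,-0.8,0,0,0.5],[-0.6,-1,-0.8,0,0,0.5]]'
python3 - <<'E'
from h import *
st();  go(uv(.505,-.027,.035),down(-101.3))
a=snap('scene'); cv2.imwrite('pics/k.png',a['pixels'])
h=cv2.cvtColor(a['pixels'],cv2.COLOR_BGR2HSV)
c=proj(a,uv(.6035,-.0312,.057))[0]; print(c)
g=(h[...,0]>9)&(h[...,0]<24)&(h[...,1]>85)&(h[...,2]>120)
x,y=c.astype(int); r=rect(a,g,.057,(x-30,y-22,x+30,y+24)); q=np.array([*r[0][0],0]); print(r,q@U,q@V)
E
```

```text
t: 20.07
position: [0.5931, -0.0803, 0.0354]
tool_rot: [-0.002, 0.774, 0.633, 0.003]
contact_force: [6.9, 24.8, 0.3]
finger_gap: 0.0431
gripper_force: 12.8
t: 21.57
position: [0.4819, -0.125, 0.1153]
tool_rot: [0.0, 0.995, -0.1, -0.0]
contact_force: [0.5, 0.6, -0.9]
finger_gap: 0.0426
gripper_force: 0.0
t 21.57 p [ 0.4819 -0.125   0.1153] uv 0.4971 -0.0281 F [ 0.5  0.6 -0.9] gap 0.0426 gf 0.0 q [-0.39  0.38  1.87 -0.    0.9   1.38]
row [0.079, -0.012, 0.803] [0.0001, 0.0, -0.001] turn deg 0.2
[197.93119626 186.27494205]
(((584.172119140625, -148.19667053222656), (117.25713348388672, 116.79669189453125), 78.43827819824219), array([174, 170,  51,  35, 925], dtype=int32)) 601.8863093239039 -30.8575531521181
```

```bash
python3 -m inch '[[0,0,0.2,0,0,0],[0,0,0.5,0,0,0],[0,0,0.75,0,0,0],[0,0,0.8,0,0,0],[0.05,0,0.8,0,0,0],[0.12,0,0.8,0,0,0],[0.18,0,0.8,0,0,0],[0.23,0,0.8,0,0,0],[0.27,0,0.8,0,0,0],[0.3,0,0.8,0,0,0],[0.33,0,0.8,0,0,0],[0.34,0,0.8,0,0,0],[0.34,0,0.8,0,0,0]]'
python3 - <<'E'
from h import *
st()
E
```

```text
t: 22.7
position: [0.5143, -0.131, 0.0351]
tool_rot: [-0.0, 0.995, -0.099, -0.001]
contact_force: [-2.5, -0.6, 1.3]
finger_gap: 0.0425
gripper_force: 1.5
t 22.7 p [ 0.5143 -0.131   0.0351] uv 0.53 -0.0277 F [-2.5 -0.6  1.3] gap 0.0425 gf 1.5264097228646278 q [-0.38  0.54  1.85 -0.    0.75  1.39]
```

```bash
python3 -m inch '[[0.02,0,0,0,0,0],[0.035,0,0,0,0,0],[0.035,0,0,0,0,0]]' && python3 -m inch '[[-0.15,0,0,0,0,0],[-0.3,0,0,0,0,0],[-0.3,0,-0.3,0,0,0],[-0.3,0,-0.6,0,0,0],[-0.3,0,-0.9,0,0,0],[-0.3,-0.2,-1,0,0,0],[-0.3,-0.5,-1,0,0,0],[-0.3,-0.8,-1,0,0,0],[-0.3,-1,-1,0,0,0],[-0.3,-1,-1,0,0,0]]' -0.3 60
cat >> h.py <<'E'
ZT=-(V+np.array([0,0,1]))/2**.5; YT=(-V+np.array([0,0,1]))/2**.5; RD=np.c_[U,YT,ZT]
EDGE=uv(.598,.0288,.057)
E
python3 - <<'E'
from h import *
st();  go(EDGE-.08*ZT,RD)
E
```

```text
t: 22.95
position: [0.5144, -0.1308, 0.0344]
tool_rot: [-0.001, 0.995, -0.099, -0.004]
contact_force: [-10.7, 0.8, 4.6]
finger_gap: 0.0427
gripper_force: 4.9
t: 23.78
position: [0.5101, -0.0251, 0.1357]
tool_rot: [-0.001, 0.995, -0.098, 0.001]
contact_force: [0.3, 0.1, 0.3]
finger_gap: 0.0298
gripper_force: 0.0
t 23.78 p [ 0.5101 -0.0251  0.1357] uv 0.5051 0.0753 F [0.3 0.1 0.3] gap 0.0298 gf 0.0 q [-0.19  0.36  1.82  0.    0.96  1.58]
row [0.928, -0.099, 0.223] [-0.2505, -0.0008, 0.0003] turn deg 45.1
```

```bash
python3 -m inch '[[0.1,-0.3,-0.1,-0.035,0,0],[0.3,-0.4,-0.1,-0.07,0,0],[0.5,-0.4,-0.1,-0.105,0,0],[0.7,-0.4,-0.1,-0.14,0,0],[0.9,-0.4,-0.1,-0.175,0,0],[0.93,-0.4,-0.1,-0.21,0,0],[0.93,-0.4,-0.1,-0.25,0,0],[0.93,-0.4,-0.1,-0.25,0,0],[0.93,-0.4,-0.1,-0.25,0,0],[0.93,-0.4,-0.1,-0.25,0,0]]'
python3 - <<'E'
from h import *
st();  go(EDGE-.03*ZT,RD); go(EDGE+.007*ZT,RD)
E
```

```text
t: 24.62
position: [0.6082, -0.0076, 0.1451]
tool_rot: [0.38, 0.92, -0.091, -0.038]
contact_force: [-0.1, 0.7, 0.4]
finger_gap: 0.0298
gripper_force: 0.0
t 24.62 p [ 0.6082 -0.0076  0.1451] uv 0.5979 0.1117 F [-0.1  0.7  0.4] gap 0.0298 gf 0.0 q [ 0.25  0.71  1.44 -0.69  1.44  2.28]
row [0.002, -0.035, 0.909] [-0.0007, 0.0003, 0.0] turn deg 0.1
row [0.002, -0.034, 1.279] [-0.0007, 0.0003, 0.0] turn deg 0.1
```

```bash
python3 -m inch '[[0,-0.035,0.3,0,0,0],[0,-0.035,0.6,0,0,0],[0,-0.035,0.85,0,0,0],[0,-0.035,0.9,0,0,0],[0,-0.035,0.9,0,0,0]]' && python3 -m inch '[[0,0,0.06,0,0,0],[0,0,0.12,0,0,0],[0,0,0.18,0,0,0],[0,0,0.22,0,0,0],[0,0,0.26,0,0,0],[0,0,0.3,0,0,0],[0,0,0.3,0,0,0]]'
python3 - <<'E'
from h import *
st(); go(EDGE+.007*ZT,RD)
E
```

```text
t: 25.03
position: [0.5949, -0.0695, 0.0796]
tool_rot: [0.38, 0.919, -0.093, -0.039]
contact_force: [0.9, -0.2, 0.0]
finger_gap: 0.0298
gripper_force: 0.0
t: 25.62
position: [0.5915, -0.0883, 0.0573]
tool_rot: [0.381, 0.919, -0.091, -0.038]
contact_force: [0.2, -0.5, -0.1]
finger_gap: 0.0299
gripper_force: 0.0
t 25.62 p [ 0.5915 -0.0883  0.0573] uv 0.5973 0.0293 F [ 0.2 -0.5 -0.1] gap 0.0299 gf 0.0 q [ 0.14  0.78  1.57 -0.78  1.23  2.36]
row [0.007, 0.001, 0.076] [0.0001, 0.0004, 0.0001] turn deg 0.1
```

```bash
python3 -m inch '[[0,0,0.02,0,0,0],[0,0,0.04,0,0,0],[0,0,0.055,0,0,0],[0,0,0.07,0,0,0],[0,0,0.08,0,0,0],[0,0,0.08,0,0,0]]' && python3 -m inch '[[0,0,0.015,0,0,0],[0,0,0.03,0,0,0],[0,0,0.03,0,0,0]]'
python3 - <<'E'
from h import *
p,R,s=TR(); st(); print('F tool',R.T@s['contact_force'],'FV',s['contact_force']@V,'FU',s['contact_force']@U)
E
```

```text
t: 26.12
position: [0.5913, -0.0937, 0.0535]
tool_rot: [0.382, 0.919, -0.091, -0.037]
contact_force: [-1.6, 2.3, 6.7]
finger_gap: 0.0302
gripper_force: 3.2
t: 26.37
position: [0.5915, -0.0948, 0.0531]
tool_rot: [0.382, 0.919, -0.092, -0.036]
contact_force: [-1.6, 11.2, 18.2]
finger_gap: 0.03
gripper_force: 12.9
t 26.37 p [ 0.5915 -0.0948  0.0531] uv 0.5986 0.0229 F [-1.6 11.2 18.2] gap 0.03 gf 12.90533798164688 q [ 0.13  0.79  1.58 -0.8   1.22  2.36]
F tool [ -3.73979388   5.36986898 -20.44676558] FV 10.69206461097857 FU -3.7905452289172397
```

```bash
python3 -m inch '[[0,0.005,0.005,0,0,0],[0,0.011,0.01,0,0,0],[0,0.011,0.01,0,0,0],[0,0.011,0.01,0,0,0],[0,0.011,0.01,0,0,0]]'
python3 - <<'E'
from h import *
p,R,s=TR(); st(); print('FV',s['contact_force']@V,'FU',s['contact_force']@U)
a=snap('scene');b=snap('side')
h=cv2.cvtColor(a['pixels'],cv2.COLOR_BGR2HSV)
A=cv2.resize(a['pixels'][140:250,145:305],(480,330),interpolation=cv2.INTER_CUBIC);B=cv2.resize(b['pixels'][130:240,190:330],(420,330),interpolation=cv2.INTER_CUBIC)
cv2.imwrite('pics/z.png',cv2.resize(np.hstack([A,B]),(800,293)))
E
```

```text
t: 26.78
position: [0.5915, -0.095, 0.0531]
tool_rot: [0.381, 0.919, -0.092, -0.036]
contact_force: [-2.5, 17.7, 19.7]
finger_gap: 0.0303
gripper_force: 15.4
t 26.78 p [ 0.5915 -0.095   0.0531] uv 0.5986 0.0228 F [-2.5 17.7 19.7] gap 0.0303 gf 15.387993247713894 q [ 0.13  0.79  1.58 -0.79  1.22  2.36]
FV 16.888727483424752 FU -5.892413205748614
```

View pics/z.png

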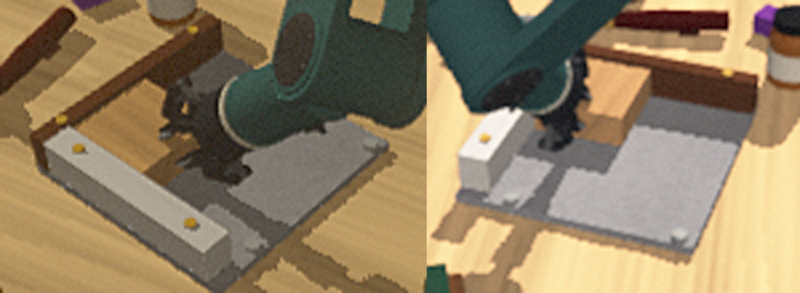

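In both views the blank sits flush against the stop bar and the fence, with one finger on its top and one on its left side at (190,130). I'll ease the down force slightly, then hand in.

```bash
python3 -m inch '[[0,0.004,-0.004,0,0,0],[0,0.004,-0.004,0,0,0],[0,0.004,-0.004,0,0,0],[0,0.004,-0.004,0,0,0]]'
python3 - <<'E'
from h import *
s=env.state();f=s['contact_force'];print(f,f@V,f@U)
if 10<f@V<22 and 10<f[2]<22: print(env.hand_in())
E
```

```text
t: 27.22
position: [0.5915, -0.095, 0.0532]
tool_rot: [0.381, 0.919, -0.092, -0.036]
contact_force: [-1.1, 16.3, 17.9]
finger_gap: 0.0298
gripper_force: 14.2
[-1.07531544 16.28771313 17.9063447 ] 15.76126633803059 -4.245984673181049
the job is handed in; nothing more can be done
None
```

The job is handed in at 27 s of the 67 s allowed: the offcut is in the shut drawer, and the blank is flush to the stop bar and the fence, held with about 16 N into the fence and 18 N down; the result of the judging was not shown.

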